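# Put the sanding block and wrench away and close up the tool chest

### The arm

A 7-joint arm with a two-finger parallel gripper is mounted at the origin on the work surface. World frame = base frame: x ahead of the robot, y to its left, z up, the work surface at z = 0. Lengths are in m, angles in rad, forces in N, time in s.
With the tool pointing down it reaches from about 0.4 to 0.875 m from the base axis. Payload 6.5 kg.
Tool frame: the origin (TCP) lies between the finger pads; the fingertips stand 19 mm ahead of it and the grasp point (between the pads) is the TCP (tcp_to_tips is the distance from the TCP to the fingertips, in m); z points along the fingers, y is the line along which they close (so a half turn about z gives the same grasp; the last joint's range is limited). The gripper opens to 85 mm and grips with 20 to 120 N. Pads are 22 mm wide; open, the fingers measure 114 mm over their backs; the gripper's body (76 mm by 85 mm) begins 54 mm behind the grasp point. The pads swing forward as they close: fully open they stand 13 mm farther back than shut.
Start: joints at [-1.282, 0.536, -0.004, 1.538, 0.003, 1.067, -0.071], TCP at [0.226, 0.61, 0.25] pointing down, gripper open.
Joint ranges: [-2.7, 2.7], [-0.37, 2.16], [-1.27, 1.26], [0.24, 2.4], [-1.31, 4.45], [0.19, 1.91], [-2.76, 2.76]. Speed limits (rad/s): [2.39, 2.39, 3.14, 3.14, 3.14, 3.14, 3.14].

### API

Orientations are given as a unit quaternion [w, x, y, z].
In Python, from bench import * gives the robot as it stands.
- The arm moves only by the tool play_rows, never from a script. Its argument "deltas" is a list of rows, each a list of 7 numbers: the shift along the tool's x, y, z as a fraction of full scale, then the turn, a rotation vector about the tool's x, y, z as a fraction of full scale, then the opening, from 0 (shut) to 1 (fully open). In form: [[tx, ty, tz, wx, wy, wz, hand], ...]. A call has 1 to 12 rows; each row shifts and turns the commanded pose from where the row before left it, along the tool's axes as they then stand; what a row does not reach is not made up. Full scale, the value 1, is 4 cm for a shift and 8 degrees for a turn. A row lasts 1/10 s, in which the tool goes at most 50 mm and 8.59 degrees, less where a joint would pass 70% of its speed; a pose out of reach is approached as far as the arm can. A call with a number of a shift or a turn outside -1 to 1 is refused whole. A call with a gripper value outside its range is refused whole. The fingers move at their own pace and stop on an object; "grip_force" is the grip in N (left out, the last holds). Time passes only in rows, so rows that do not move let the fingers close. It gives the time, the measured TCP pose, the force, the opening and the grip force at its end, in the units of the state.
- observe(): the state, without advancing time (a new reading comes with each control period).
- read_camera(name): name is "scene" or "side" or "wrist"; returns (picture, depth): 400x640x3 uint8, blue, green, red; 400x640 float32, m along the optical axis (not along the pixel's ray), 0 where there is no reading.
- get_calibration(name): a dict with "intrinsics" (3x3 intrinsics, pixels), "distortion" ([k1, k2, p1, p2, k3] as OpenCV has them; the pictures are not rectified), "cam_to_world" (4x4, takes a point from camera to world coordinates). Camera axes: x right, y down, z forward; pixel columns grow to the right and rows downward; lengths in m; the calibration is good to about 2 mm. A picture is of the moment at which its call begins: read the wrist's pose just before it. get_calibration takes no time and is no camera call; for the wrist camera it gives the pose at the moment of the call.
- sign_off(): hands the job in; it is judged then, once.
The state is a dict: "time": time; "q": joint angles; "qvel": joint speeds; "joint_torque": joint torques, N m; "tool_pos": TCP position; "tool_rot": TCP orientation; "contact_force": force on the tool from outside, world axes, zero at the start; "moment": the same for the moment, N m; "width": finger opening in m; "finger_force": force on a finger pad.
Only numpy, scipy, OpenCV 4.12 (cv2) and the standard library are available. Lean on these libraries where they do the work, as an engineer would, in place of code of your own. Each camera call takes 0.05 s, during which the arm holds its last target. There are 200 camera calls.

### The job

Pull the tool chest's drawer out to its stop, lay the sanding block flat in it beside the tin, cork side down, and push the drawer fully home. Then lay the adjustable wrench flat in the open top compartment beside the oilstone and swing the lid fully shut. Leave the oilstone, and everything else on the bench, where it is.

Things in the scene. Friction and masses are not known exactly. Their poses are not given: they have to be found in the camera images.
- chest: Grey steel tool chest, 160 (x, front to back) x 200 (y) x 94 mm high, fixed. Origin: centre of its underside; its front, with the drawer, faces its -x. Its top is an open compartment: floor z = 64, rim z = 94 mm, inside x -76 to 76, y -96 to 96 mm; the oilstone lies in its rear half. The lid stands open on the +y side.
- drawer (a joint): The chest's drawer, m: 0 = home, 0.105 = out at its stop along the chest's -x; it stays where left. Inside when home, in the chest's frame: x -76 to 38, y -90 to 90 mm, floor z = 10, rim z = 44 mm (subtract the joint value from x when out); headroom up to z = 58 mm. Front plate x -92 to -80, z 4 to 59 mm. At its stop some 100 mm of the inside lies clear of the chest.
- drawer_handle (a point): Middle of the drawer's bar handle: a horizontal round steel bar 11 mm thick and 90 mm long along the chest's y, 35 mm in front of the drawer front, 51 mm above the bench. The point moves with the drawer.
- lid (a joint): The chest's flat lid, rad: 0 = shut, 2.1 = wide open, leaning outwards over the chest's +y side. The hinge is stiff: the lid stays where it is left, and turns at about 0.4 N m plus its 0.3 kg.
- lid_hinge (a point): On the lid's hinge line, mid-length, on the chest's +y rim at x = 0, y = 100, z = 94.5 mm in the chest's frame. The hinge line runs along the chest's x.
- lid_edge (a point): Middle of the lid's free edge, on its outer (upper when shut) face, 200 mm from the hinge line. The lid is 160 mm (along the hinge) x 200 x 6 mm, with a steel thumb tab 50 mm wide standing 9 mm out from this edge.
- block: Sanding block: cork base 100 (x) x 52 (y) x 16 mm, with a pale wooden grip 86 x 34 x 20 mm on top of it; 36 mm high in all, about 0.12 kg. Origin at the centre of its underside, z up, long axis x.
- wrench: Plain steel adjustable wrench lying flat, 160 mm long along its x, 16 mm thick: shaft 20 mm wide and 14 mm thick from x = -80 to 35 mm, jaw head 40 mm wide from x = 29 to 80 mm; about 0.25 kg. Origin on its underside at mid-length; its centre of mass lies near x = 12 mm.
- stone: Oilstone: grey slab 44 (x) x 130 (y) x 20 mm, lying loose in the rear half of the top compartment. Origin at the centre of its underside. Stays there.
- tin: Small round steel tin, 44 mm across and 30 mm high, standing in the +y end of the drawer; it travels with the drawer. Origin at the centre of its underside.
- brush: Paint brush with a wooden handle, 170 mm long along its x, 42 mm wide, 20 mm high, lying on the bench. Origin on its underside at mid-length. Leave alone.
- spraycan: Spray can standing beside the drawer's path, 52 mm across, 150 mm high. Origin at the centre of its underside. Leave alone.
- carton: Cardboard carton 95 (x) x 60 (y) x 45 mm. Origin at the centre of its underside. Leave alone.
- glue: White glue bottle, 56 mm across, 170 mm high, behind the lid's side. Origin at the centre of its underside. Leave alone.
- disc: Black rubber sanding disc lying flat, 140 mm across, 24 mm thick. Origin at the centre of its underside. Leave alone.

How it is judged:
On the way, in this order (a step that is already met when the one before it is completed fails the run):
1. the drawer is pulled out to its stop (within 6 mm) (value of joint drawer above 0.099 m), for 0.1 s.
2. the sanding block lies flat in the open drawer, let go (value of joint drawer above 0.07 m and x of block in the frame of chest between -0.19 and 0.04 m and y of block in the frame of chest between -0.1 and 0.1 m and z of block in the frame of chest between 0 and 0.03 m and angle between block's own z axis and vertical below 0.2 rad and contact force between the fingers and block below 0.5 N), for 0.2 s.
3. the drawer is pushed fully home (within 4 mm) with the block in it (value of joint drawer below 0.004 m and x of block in the frame of chest between -0.08 and 0.04 m and y of block in the frame of chest between -0.1 and 0.1 m and z of block in the frame of chest between 0 and 0.03 m), for 0.2 s.
4. the wrench lies flat on the floor of the top compartment, let go (x of wrench in the frame of chest between -0.08 and 0.08 m and y of wrench in the frame of chest between -0.1 and 0.1 m and z of wrench in the frame of chest between 0.055 and 0.075 m and angle between wrench's own z axis and vertical below 0.15 rad and contact force between the fingers and wrench below 0.5 N and value of joint lid above 0.5 rad), for 0.2 s.
At the end, for the whole second after the job is handed in: The drawer is home (within 4 mm) with the sanding block flat in it and the tin still in it; the lid is shut (within 0.04 rad, about 8 mm at its edge) over the wrench and the oilstone, both lying on the compartment's floor; everything is at rest (all of step 3 and value of joint lid below 0.04 rad and angle between block's own z axis and vertical below 0.2 rad and x of tin in the frame of chest between -0.08 and 0.04 m and y of tin in the frame of chest between -0.1 and 0.1 m and z of tin in the frame of chest between 0 and 0.03 m and x of wrench in the frame of chest between -0.08 and 0.08 m and y of wrench in the frame of chest between -0.1 and 0.1 m and z of wrench in the frame of chest between 0.055 and 0.075 m and angle between wrench's own z axis and vertical below 0.15 rad and z of stone in the frame of chest between 0.055 and 0.075 m and linear speed of each of block, wrench below 0.03 m/s); the robot touches nothing.
It fails at once if the paint brush, spray can, carton, glue bottle or sanding disc is moved by more than 40 mm (distance of any of brush, spraycan, carton, glue, disc from where it was at the start of the episode above 0.04 m).
It fails at once if the spray can or the glue bottle is tipped (angle between any of spraycan, glue's own z axis and vertical above 0.4 rad).
It fails at once if the oilstone is moved by more than 40 mm (distance of stone from where it was at the start of the episode above 0.04 m).
It also fails if it takes over 72 s, if anything falls off the work surface, if the arm or the gripper's body presses on something with over 40 N, if the wrist force passes 120 N, or if a joint passes its speed limit or range.

## Working session

There is one attempt and no reset: what is moved stays moved. The work goes in short steps, Python scripts to look and compute and a tool call to move; the robot and the scene stay as the last step left them, time stands still between calls to the robot, and variables do not carry over. Pictures are saved under pics/ and viewed, at most 12 in all, crops included, and the job is handed in when it is done.

Besides the shell and the picture viewer there is one more tool, called by a JSON object that holds its "method" and its "body", one argument or row to a line. play_rows: Moves the arm, as the interface text tells. Shift numbers are shares of 4 cm and turn numbers shares of 8 degrees, none past 1 either way. Its arguments: {"type":"object","properties":{"deltas":{"type":"array","items":{"type":"array","items":{"type":"number"}}},"grip_force":{"type":"number"}},"required":["deltas"]}

```bash
mkdir -p pics; cat > h.py <<'E'
from bench import *
import numpy as np, cv2
def grab(name):
    c=get_calibration(name); p,d=read_camera(name); np.savez('/tmp/%s.npz'%name,p=p,d=d,K=c['intrinsics'],D=c['distortion'],T=c['cam_to_world']); return p
def load(name): return np.load('/tmp/%s.npz'%name)
def pt(f,u,v,depth=None,z=None):
    "world point at pixel from depth, or on plane z"
    n=cv2.undistortPoints(np.array([[[u,v]]],float),f['K'],f['D'])[0,0]
    r=np.array([n[0],n[1],1.]); T=f['T']
    if z is not None:
        R=T[:3,:3]@r; s=(z-T[2,3])/R[2]; return T[:3,3]+s*R
    d=f['d'][int(v)-1:int(v)+2,int(u)-1:int(u)+2]; d=d[d>0]
    s=np.median(d) if len(d) else np.nan
    return T[:3,:3]@(r*s)+T[:3,3]
def proj(f,X):
    Ti=np.linalg.inv(f['T']); rv=cv2.Rodrigues(Ti[:3,:3])[0]
    return cv2.projectPoints(np.array(X,float).reshape(-1,3),rv,Ti[:3,3],f['K'],f['D'])[0].reshape(-1,2)
E
python3 - <<'E'
from h import *
for n in ('scene','side'):
    cv2.imwrite('pics/%s0.png'%n,cv2.resize(grab(n),(800,500)))
    print(n,load(n)['T'].round(3).tolist())
print(observe())
E
```

```text
scene [[-0.161, 0.583, -0.797, 1.405], [0.987, 0.1, -0.127, 0.174], [0.006, -0.807, -0.591, 0.716], [0.0, 0.0, 0.0, 1.0]]
side [[0.771, -0.326, 0.548, -0.277], [-0.637, -0.397, 0.661, -0.957], [0.002, -0.858, -0.513, 0.859], [0.0, 0.0, 0.0, 1.0]]
{'time': 0.1, 'q': array([-1.28222508,  0.53710665, -0.00442121,  1.53875243,  0.00259416,
        1.06732502, -0.07121947]), 'qvel': array([-7.19587671e-04, -8.40105397e-04, -1.83328083e-03, -2.01894448e-03,
       -5.72270005e-05, -1.17289122e-03,  2.02494136e-04]), 'joint_torque': array([ 2.53256345e-03, -5.84559667e+01,  1.05203044e+00, -2.59775037e+01,
        1.26436862e-02,  4.52749286e-03,  9.28497684e-06]), 'tool_pos': array([0.22562696, 0.60901005, 0.24949886]), 'tool_rot': array([-7.99490176e-05,  1.76439837e-01,  9.84311107e-01, -7.88836939e-04]), 'contact_force': array([0.75606395, 0.59219641, 0.07649576]), 'moment': array([-0.06200992, -0.05821231, -0.02790417]), 'finger_force': 0.0, 'width': 0.08555214870187092}
```

View pics/scene0.png

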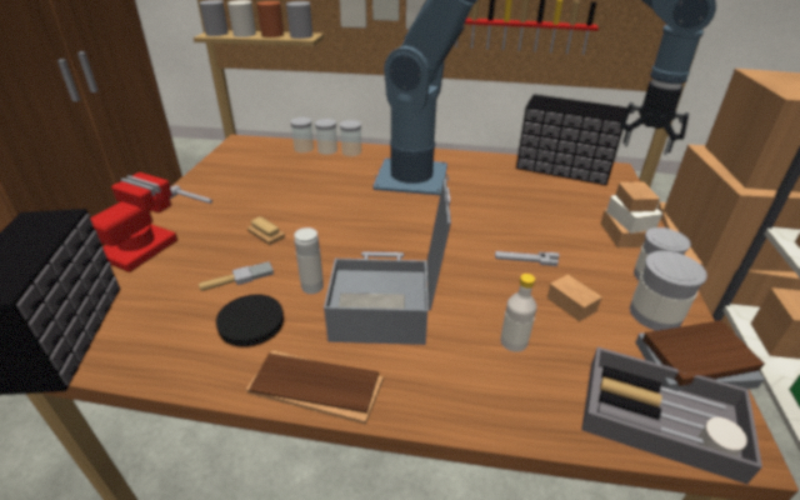

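View pics/side0.png

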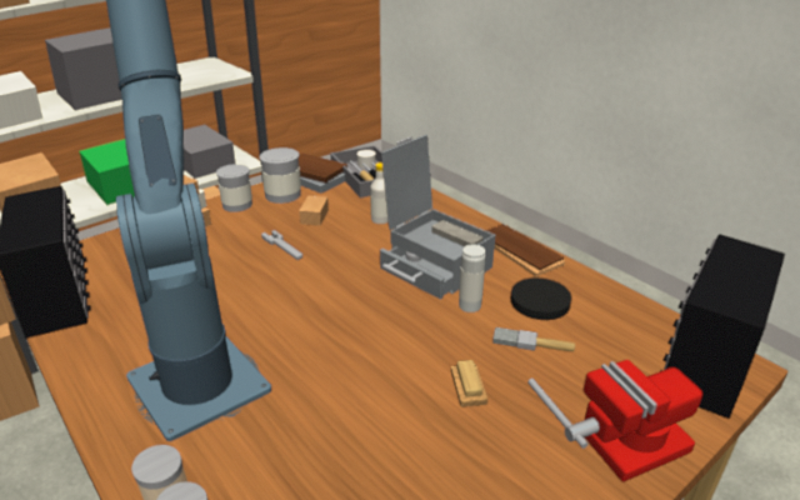

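```bash
cat >> h.py <<'E'
def cloud(f):
    v,u=np.nonzero(f['d']>0); n=cv2.undistortPoints(np.stack([u,v],1).astype(float)[:,None],f['K'],f['D'])[:,0]
    s=f['d'][v,u]; X=np.c_[n*s[:,None],s]@f['T'][:3,:3].T+f['T'][:3,3]
    return X,f['p'][v,u]
E
python3 - <<'E'
from h import *
for n,off in (('scene',0),('side',1)):
    X,c=cloud(load(n)); 
    m=(X[:,0]>.25)&(X[:,0]<.95)&(abs(X[:,1])<.4)&(X[:,2]<.35)&(X[:,2]>-.03)
    X,c=X[m],c[m]; o=np.argsort(X[:,2]); X,c=X[o],c[o]
    print(n,'table z',np.median(X[X[:,2]<.008,2]))
    img=np.zeros((600,800,3),np.uint8)
    for (x,y,z),k in zip(X,c):
        # x up, y left ; 1 px = 1mm ; x .3-.9 ; y .4..-.4
        r,cc=int((.9-x)*1000),int((.4-y)*1000)
        if z>.008: k=cv2.applyColorMap(np.uint8([[min(255,z*2000)]]),cv2.COLORMAP_JET)[0,0]*.5+k*.5
        cv2.rectangle(img,(cc-1,r-1),(cc+1,r+1),[int(q) for q in k],-1)
    for i in range(0,800,100): cv2.putText(img,'%.1f'%(.4-i/1000),(i,10),0,.35,(255,255,255)); cv2.line(img,(i,0),(i,600),(90,90,90),1)
    for i in range(0,600,100): cv2.putText(img,'%.1f'%(.9-i/1000),(0,i+10),0,.35,(255,255,255)); cv2.line(img,(0,i),(800,i),(90,90,90),1)
    cv2.imwrite('pics/top_%s.png'%n,img)
E
```

```text
scene table z 0.0004115868208339757
side table z 0.00037277531879686965
```

View pics/top_scene.png

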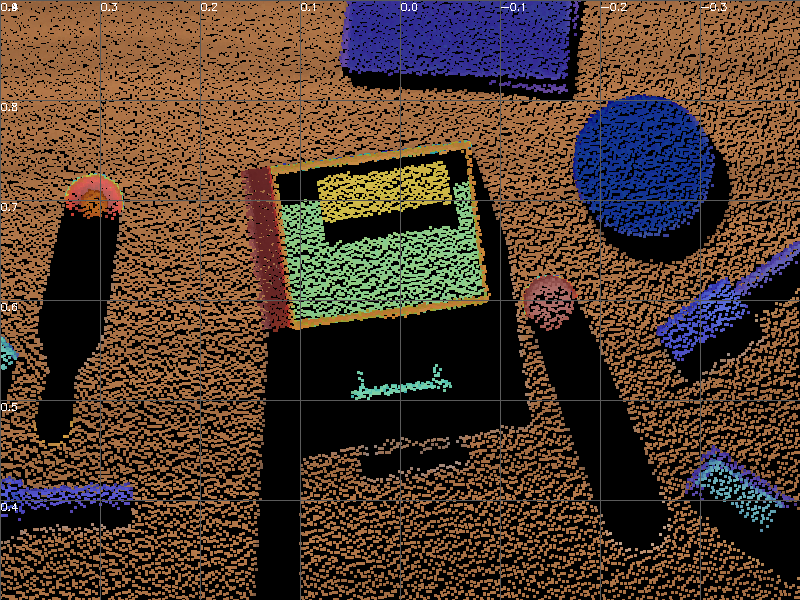

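View pics/top_side.png

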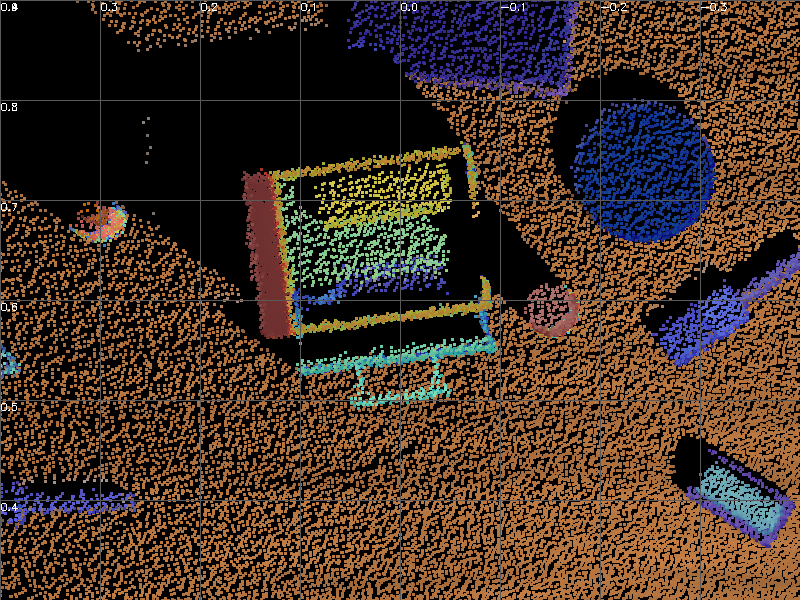

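```bash
python3 - <<'E'
from h import *
X=np.vstack([cloud(load('scene'))[0],cloud(load('side'))[0]])
def rect(nm,x0,x1,y0,y1,z0,z1):
    m=np.all((X>[x0,y0,z0])&(X<[x1,y1,z1]),axis=1); P=X[m]
    r=cv2.minAreaRect((P[:,:2]*1000).astype(np.float32)); print(nm,len(P),[np.round(q,1) for q in r],'z',np.percentile(P[:,2],[5,50,95]).round(4)); 
    return P
rect('rim',.55,.78,-.1,.128,.088,.099)
rect('stone',.6,.77,-.08,.1,.078,.09)
rect('blockbase',.33,.48,-.42,-.26,.008,.02)
rect('blockgrip',.33,.48,-.42,-.26,.03,.04)
P=rect('wrench',.37,.45,.25,.46,.005,.03)
h=P[P[:,2]>.0]; 
for y in np.arange(.26,.46,.01):
    q=P[(abs(P[:,1]-y)<.005)]; print(round(y,2),len(q),q[:,0].min().round(3) if len(q) else '',q[:,0].max().round(3) if len(q) else '',q[:,2].max().round(4) if len(q) else '')
rect('handle',.48,.52,-.06,.06,.04,.06)
rect('plate',.52,.57,-.1,.11,.045,.065)
rect('tab',.5,.8,.1,.3,.2,.32)
L=rect('lid',.5,.8,.1,.3,.11,.29)
A=np.c_[L[:,:2],np.ones(len(L))]
c=L.mean(0); n=np.linalg.svd(L-c)[2][2]; print('lid plane',c,n, 'ztop',L[:,2].max())
rect('spray',.5,.65,-.2,-.1,.02,.2);rect('glue',.6,.8,.25,.36,.02,.25)
E
```

```text
rim 1018 [array([660.5,  23.3]), array([170.5, 210.1]), np.float64(7.9)] z [0.0886 0.0929 0.0966]
stone 1381 [array([669.7,   4.3]), array([157.6, 171.4]), np.float64(7.6)] z [0.0796 0.0842 0.0883]
blockbase 458 [array([ 403.7, -339.8]), array([105.3,  56.8]), np.float64(57.3)] z [0.0095 0.0157 0.019 ]
blockgrip 519 [array([ 402.6, -339.3]), array([90.4, 38.6]), np.float64(53.6)] z [0.0313 0.0357 0.0386]
wrench 586 [array([411.4, 342. ]), array([ 75.9, 179.6]), np.float64(0.7)] z [0.0064 0.0136 0.0187]
0.26 1 0.374 0.374 0.0051
0.27 34 0.389 0.416 0.0171
0.28 29 0.391 0.415 0.0169
0.29 30 0.389 0.413 0.0174
0.3 29 0.389 0.415 0.0176
0.31 31 0.386 0.417 0.0175
0.32 33 0.387 0.413 0.0182
0.33 31 0.388 0.449 0.0175
0.34 24 0.389 0.414 0.0166
0.35 31 0.386 0.412 0.017
0.36 33 0.387 0.411 0.0194
0.37 33 0.386 0.413 0.0169
0.38 71 0.373 0.419 0.0244
0.39 46 0.377 0.422 0.0226
0.4 45 0.377 0.42 0.0202
0.41 48 0.375 0.421 0.0196
0.42 34 0.375 0.42 0.0194
0.43 2 0.38 0.4 0.0115
0.44 0   
0.45 0   
handle 235 [array([ 5.103e+02, -1.000e-01]), array([ 27.6, 100.3]), np.float64(6.3)] z [0.0479 0.0536 0.0581]
plate 360 [array([542.7,   7.4]), array([205.9,  47.4]), np.float64(87.6)] z [0.0464 0.0554 0.0605]
tab 1733 [array([645.2, 140.1]), array([169.5,  24.3]), np.float64(7.6)] z [0.2056 0.2526 0.2941]
lid 3118 [array([641.4, 204. ]), array([170.2, 184.4]), np.float64(4.4)] z [0.1167 0.1978 0.2812]
lid plane [0.65223565 0.14455309 0.19796302] [ 0.51800196 -0.8439103  -0.13960433] ztop 0.28997396380191287
spray 1753 [array([ 593.5, -151.5]), array([61.2, 53.2]), np.float64(10.5)] z [0.0287 0.1001 0.1509]
glue 1537 [array([689.9, 303.8]), array([71.7, 56.3]), np.float64(9.4)] z [0.0283 0.0931 0.1683]
```

```bash
cat >> h.py <<'E'
YAW=np.radians(7.7); C=np.array([.6605,.0235,0])
def Rz(a): return np.array([[np.cos(a),-np.sin(a),0],[np.sin(a),np.cos(a),0],[0,0,1]])
def c2w(p): return Rz(YAW)@np.array(p,float)+C
def w2c(p): return (np.asarray(p)-C)@Rz(YAW)
from scipy.spatial.transform import Rotation as Ro
def pose():
    s=observe(); q=s['tool_rot']; R=Ro.from_quat([q[1],q[2],q[3],q[0]]).as_matrix(); return s,s['tool_pos'],R
def plan(target,theta,n):
    "n equal rows to TCP target with tool x at world angle theta (deg)"
    s,p,R=pose(); a=np.degrees(np.arctan2(R[1,0],R[0,0])); da=(theta-a+180)%360-180
    print('t',s['time'].__round__(2),'pos',p.round(4),'theta',a.round(2),'tilt',R[:,2].round(3),'w',round(s['width'],4),'F',s['contact_force'].round(1),'q',s['q'].round(2))
    d=(np.array(target)-p)/n; print('chest pos',w2c(p).round(4),'turn total',round(da,2),'wz/row',round(-da/8/n,3))
    for i in range(n):
        th=np.radians(a+da*i/n); X=np.array([np.cos(th),np.sin(th),0]);Y=np.array([np.sin(th),-np.cos(th),0])
        print(round(d@X/.04,3),round(d@Y/.04,3),round(-d[2]/.04,3))
        if abs(da)<.5: print('  x',n); break
E
python3 - <<'E'
from h import *
Xs={n:cloud(load(n))[0] for n in('scene','side')}
for n,X in Xs.items():
    P=w2c(X)
    def sel(x0,x1,y0,y1,z0,z1): return P[np.all((P>[x0,y0,z0])&(P<[x1,y1,z1]),axis=1)]
    f=sel(-.09,-.07,-.09,.09,.09,.098); b=sel(.07,.09,-.09,.05,.09,.098)
    for k,q in(('front',f),('back',b)): print(n,k,len(q),np.median(q[:,0]).round(4),'slope deg',np.degrees(np.polyfit(q[:,1],q[:,0],1)[0]).round(2))
    r=sel(-.07,.07,-.105,-.09,.09,.098); print('rside y',np.median(r[:,1]).round(4) if len(r) else '')
    h=sel(-.175,-.143,-.035,.035,.045,.06); print('bar x',np.percentile(h[:,0],[5,50,95]).round(4),'zmax',np.percentile(h[:,2],[50,98]).round(4)); h=sel(-.175,-.145,-.06,.06,.045,.06);print('bar y',h[:,1].min(),h[:,1].max())
    p=sel(-.14,-.095,-.08,.08,.057,.065); print('plate top x',np.percentile(p[:,0],[5,50,95]).round(4))
    s=sel(0,.075,-.09,.09,.08,.088); print('stone',np.percentile(s[:,0],[2,98]).round(4),np.percentile(s[:,1],[2,98]).round(4))
    L=sel(-.07,.07,.08,.2,.11,.285); g=np.polyfit(L[:,2],L[:,1],1); print('lid dy/dz',g.round(4),'deg',90+np.degrees(np.arctan(g[0])).round(1))
print('tin?'); 
plan(c2w([-.155,0,.15]),97.7,12)
E
```

```text
scene front 153 -0.0737 slope deg 0.21
scene back 149 0.0818 slope deg 0.47
rside y -0.1021
bar x [-0.1541 -0.1503 -0.1472] zmax [0.0546 0.0587]
bar y -0.05325725426192246 0.04447537303428453
plate top x [-0.1296 -0.1296 -0.1296]
stone [0.0259 0.0671] [-0.0764  0.0475]
lid dy/dz [0.1208 0.0841] deg 96.9
side front 80 -0.0797 slope deg 0.28
side back 59 0.0759 slope deg 0.36
rside y -0.1013
bar x [-0.1642 -0.1603 -0.1534] zmax [0.0534 0.0583]
bar y -0.05325831278850916 0.04699356262062118
plate top x [-0.1248 -0.1176 -0.1122]
stone [0.0192 0.0746] [-0.0777  0.0536]
lid dy/dz [0.1209 0.0862] deg 96.9
tin?
t 0.1 pos [0.2256 0.609  0.2495] theta 159.68 tilt [-0.    -0.002 -1.   ] w 0.0856 F [0.8 0.6 0.1] q [-1.28  0.54 -0.    1.54  0.    1.07 -0.07]
chest pos [-0.3525  0.6385  0.2495] turn total -61.98 wz/row 0.646
-0.988 -0.981 0.207
-1.073 -0.888 0.207
-1.148 -0.788 0.207
-1.214 -0.681 0.207
-1.271 -0.569 0.207
-1.317 -0.452 0.207
-1.352 -0.332 0.207
-1.377 -0.209 0.207
-1.39 -0.084 0.207
-1.392 0.041 0.207
-1.382 0.166 0.207
-1.362 0.29 0.207
```

```bash
sed -i 's/^YAW=.*/YAW=np.radians(7.4); C=np.array([.662,.020,0])/' h.py; python3 - <<'E'
from h import *
plan(c2w([-.156,0,.13]),97.4,18)
E
```

```text
t 0.1 pos [0.2256 0.609  0.2495] theta 159.68 tilt [-0.    -0.002 -1.   ] w 0.0856 F [0.8 0.6 0.1] q [-1.28  0.54 -0.    1.54  0.    1.07 -0.07]
chest pos [-0.3569  0.6403  0.2495] turn total -62.28 wz/row 0.432
-0.661 -0.657 0.166
-0.699 -0.616 0.166
-0.735 -0.573 0.166
-0.768 -0.528 0.166
-0.799 -0.48 0.166
-0.826 -0.431 0.166
-0.851 -0.381 0.166
-0.872 -0.329 0.166
-0.89 -0.275 0.166
-0.905 -0.221 0.166
-0.917 -0.166 0.166
-0.925 -0.11 0.166
-0.93 -0.054 0.166
-0.932 0.002 0.166
-0.93 0.058 0.166
-0.925 0.114 0.166
-0.916 0.17 0.166
-0.905 0.225 0.166
```

{"method": "play_rows", "body": {
  "deltas": [
    [-0.66,-0.66,0.16,0,0,0.43,0.3],
    [-0.7,-0.62,0.16,0,0,0.43,0.3],
    [-0.74,-0.57,0.16,0,0,0.43,0.3],
    [-0.77,-0.53,0.16,0,0,0.43,0.3],
    [-0.8,-0.48,0.16,0,0,0.43,0.3],
    [-0.83,-0.43,0.16,0,0,0.43,0.3],
    [-0.85,-0.38,0.16,0,0,0.43,0.3],
    [-0.87,-0.33,0.16,0,0,0.43,0.3],
    [-0.89,-0.28,0.16,0,0,0.43,0.3]
  ],
  "grip_force": 40
}}

```text
time: 1.0
tool_pos: [0.3674, 0.3031, 0.1923]
tool_rot: [-0.0, 0.434, 0.901, -0.0]
contact_force: [1.0, 0.2, 1.1]
width: 0.0259
finger_force: 0.0
```

{"method": "play_rows", "body": {
  "deltas": [
    [-0.9,-0.22,0.16,0,0,0.43,0.3],
    [-0.92,-0.17,0.16,0,0,0.43,0.3],
    [-0.92,-0.11,0.16,0,0,0.43,0.3],
    [-0.93,-0.05,0.16,0,0,0.43,0.3],
    [-0.93,0,0.16,0,0,0.43,0.3],
    [-0.93,0.06,0.16,0,0,0.43,0.3],
    [-0.92,0.11,0.16,0,0,0.43,0.3],
    [-0.92,0.17,0.16,0,0,0.43,0.3],
    [-0.9,0.22,0.16,0,0,0.43,0.3],
    [0,0,0,0,0,0,0.3]
  ]
}}

```text
time: 2.0
tool_pos: [0.5099, -0.0044, 0.1346]
tool_rot: [0.001, 0.661, 0.75, -0.001]
contact_force: [-0.5, -0.8, 0.1]
width: 0.0254
finger_force: 0.0
```

```bash
python3 - <<'E'
from h import *
plan(c2w([-.156,0,.052]),97.4,3)
im=grab('wrist'); f=load('wrist')
X,c=cloud(f);P=w2c(X)
def sel(x0,x1,y0,y1,z0,z1): return P[np.all((P>[x0,y0,z0])&(P<[x1,y1,z1]),axis=1)]
h=sel(-.18,-.135,-.06,.06,.04,.065)
print(len(h),np.percentile(h[:,0],[3,50,97]).round(4),np.percentile(h[:,1],[1,99]).round(4),np.percentile(h[:,2],[50,97]).round(4))
cv2.imwrite('pics/w1.png',im)
E
```

```text
t 2.0 pos [ 0.5099 -0.0044  0.1346] theta 97.25 tilt [ 0.001 -0.003 -1.   ] w 0.0254 F [-0.5 -0.8  0.1] q [-0.36  0.49  0.36  2.01 -0.26  0.68  0.28]
chest pos [-0.154  -0.0046  0.1346] turn total 0.15 wz/row -0.006
0.038 -0.017 0.689
  x 3
3090 [-0.1595 -0.1534 -0.1377] [-0.0465  0.0486] [0.055 0.057]
```

View pics/w1.png

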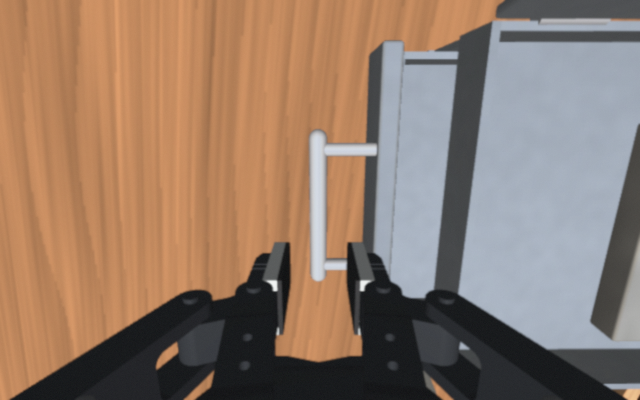

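{"method": "play_rows", "body": {
  "deltas": [
    [0.1,-0.03,0.7,0,0,0,0.3],
    [0,0,0.7,0,0,0,0.3],
    [0,0,0.4,0,0,0,0.3],
    [0,0,0.25,0,0,0,0.3],
    [0,0,0,0,0,0,0],
    [0,0,0,0,0,0,0],
    [0,0,0,0,0,0,0],
    [0,0,0,0,0,0,0]
  ],
  "grip_force": 40
}}

```text
time: 2.85
tool_pos: [0.506, 0.0059, 0.0527]
tool_rot: [-0.001, 0.657, 0.754, -0.0]
contact_force: [0.9, 2.5, -18.1]
width: 0.0095
finger_force: 38.7
```

{"method": "play_rows", "body": {
  "deltas": [
    [0,-0.2,0.06,0,0,0,0],
    [0,-0.4,0.0,0,0,0,0],
    [0,-0.4,0,0,0,0,0],
    [0,-0.4,0,0,0,0,0],
    [0,-0.3,0,0,0,0,0],
    [0,-0.15,0,0,0,0,0],
    [0,0,0,0,0,0,0]
  ]
}}

```text
time: 3.55
tool_pos: [0.4342, -0.0035, 0.0524]
tool_rot: [0.0, 0.657, 0.754, 0.002]
contact_force: [-1.6, 7.3, 6.9]
width: 0.0094
finger_force: 41.3
```

{"method": "play_rows", "body": {
  "deltas": [
    [0,-0.06,0,0,0,0,0],
    [0,0,0,0,0,0,0]
  ]
}}

```text
time: 3.75
tool_pos: [0.4333, -0.0036, 0.0524]
tool_rot: [0.001, 0.657, 0.754, 0.002]
contact_force: [-0.1, 7.3, 4.8]
width: 0.0093
finger_force: 41.0
```

```bash
python3 - <<'E'
from h import *
plan(c2w([-.232,0,.052]),97.4,1)
E
```

```text
t 3.75 pos [ 0.4333 -0.0036  0.0524] theta 97.82 tilt [ 0.004  0.002 -1.   ] w 0.0093 F [-0.1  7.3  4.8] q [-0.3   0.55  0.25  2.22 -0.35  0.4   0.37]
chest pos [-0.2299  0.0061  0.0524] turn total -0.42 wz/row 0.053
-0.151 -0.054 0.011
  x 1
```

{"method": "play_rows", "body": {
  "deltas": [
    [0,-0.1,0,0,0,0,0],
    [0,-0.1,0,0,0,0,0],
    [0,0,0,0,0,0,0]
  ]
}}

```text
time: 4.05
tool_pos: [0.433, -0.0037, 0.0527]
tool_rot: [0.007, 0.657, 0.754, 0.007]
contact_force: [19.4, 9.7, -26.2]
width: 0.0093
finger_force: 39.3
```

{"method": "play_rows", "body": {
  "deltas": [
    [0,0.18,0,0,0,0,0],
    [0,0,0,0,0,0,0.3],
    [0,0,0,0,0,0,0.3],
    [0,0,0,0,0,0,0.3],
    [0,0,-0.4,0,0,0,0.3],
    [0,0,-0.8,0,0,0,0.3],
    [0,0,-0.8,0,0,0,0.6],
    [0,0,-0.8,0,0,0,0.75],
    [0,0,-0.5,0,0,0,0.75],
    [0,0,0,0,0,0,0.75]
  ]
}}

```text
time: 5.05
tool_pos: [0.4319, -0.0056, 0.185]
tool_rot: [0.002, 0.658, 0.753, 0.002]
contact_force: [-0.2, 0.4, -0.4]
width: 0.0641
finger_force: 0.0
```

```bash
python3 - <<'E'
from h import *
im=grab('wrist'); cv2.imwrite('pics/w2.png',im)
X,c=cloud(load('wrist'));P=w2c(X)
def sel(x0,x1,y0,y1,z0,z1): return P[np.all((P>[x0,y0,z0])&(P<[x1,y1,z1]),axis=1)]
h=sel(-.21,-.175,-.07,.07,.055,.065); print('plate top',len(h),np.percentile(h[:,0],[3,50,97]).round(4))
t=sel(-.17,-.06,-.1,.1,.037,.044); print('tin',len(t),np.percentile(t[:,0],[3,50,97]).round(4),np.percentile(t[:,1],[3,50,97]).round(4))
plan([.403,-.33,.16],45,12)
print(.0)
plan([.403,-.33,.16],145,12)
E
```

```text
plate top 2838 [-0.194  -0.1886 -0.1826]
tin 3140 [-0.1586 -0.1053 -0.0743] [-0.0917  0.0656  0.0933]
t 5.1 pos [ 0.431  -0.0055  0.1836] theta 97.73 tilt [ 0.003  0.001 -1.   ] w 0.064 F [ 0.3  0.  -0.1] q [-0.45  0.28  0.42  2.17 -0.17  0.72  0.22]
chest pos [-0.2324  0.0045  0.1836] turn total -52.73 wz/row 0.549
-0.662 -0.149 0.049
-0.672 -0.098 0.049
-0.677 -0.046 0.049
-0.679 0.006 0.049
-0.676 0.058 0.049
-0.67 0.11 0.049
-0.659 0.161 0.049
-0.645 0.211 0.049
-0.627 0.26 0.049
-0.605 0.307 0.049
-0.58 0.352 0.049
-0.551 0.396 0.049
0.0
t 5.1 pos [ 0.431  -0.0055  0.1836] theta 97.73 tilt [ 0.003  0.001 -1.   ] w 0.064 F [ 0.3  0.  -0.1] q [-0.45  0.28  0.42  2.17 -0.17  0.72  0.22]
chest pos [-0.2324  0.0045  0.1836] turn total 47.27 wz/row -0.492
-0.662 -0.149 0.049
-0.65 -0.194 0.049
-0.635 -0.238 0.049
-0.618 -0.281 0.049
-0.597 -0.323 0.049
-0.573 -0.363 0.049
-0.547 -0.402 0.049
-0.518 -0.438 0.049
-0.487 -0.473 0.049
-0.453 -0.505 0.049
-0.417 -0.535 0.049
-0.38 -0.563 0.049
```

View pics/w2.png

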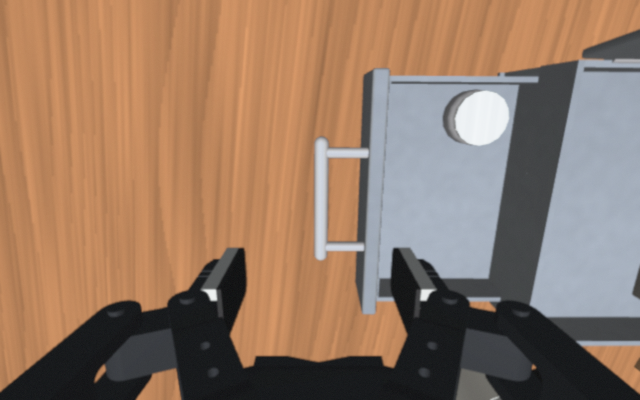

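```bash
python3 - <<'E'
from h import *
plan([.38,-.372,.16],55,12)
E
```

```text
t 5.1 pos [ 0.431  -0.0055  0.1836] theta 97.73 tilt [ 0.003  0.001 -1.   ] w 0.064 F [ 0.3  0.  -0.1] q [-0.45  0.28  0.42  2.17 -0.17  0.72  0.22]
chest pos [-0.2324  0.0045  0.1836] turn total -42.73 wz/row 0.445
-0.742 -0.208 0.049
-0.754 -0.161 0.049
-0.762 -0.114 0.049
-0.768 -0.067 0.049
-0.771 -0.019 0.049
-0.77 0.029 0.049
-0.767 0.077 0.049
-0.761 0.124 0.049
-0.752 0.171 0.049
-0.74 0.218 0.049
-0.725 0.263 0.049
-0.707 0.308 0.049
```

{"method": "play_rows", "body": {
  "deltas": [
    [-0.74,-0.2,0.05,0,0,0.45,0.75],
    [-0.75,-0.16,0.05,0,0,0.45,0.75],
    [-0.76,-0.11,0.05,0,0,0.45,0.75],
    [-0.77,-0.07,0.05,0,0,0.45,0.75],
    [-0.77,-0.02,0.05,0,0,0.45,0.75],
    [-0.77,0.03,0.05,0,0,0.45,0.75],
    [-0.77,0.08,0.05,0,0,0.45,0.75],
    [-0.76,0.12,0.05,0,0,0.45,0.75],
    [-0.75,0.17,0.05,0,0,0.45,0.75],
    [-0.74,0.22,0.05,0,0,0.45,0.75],
    [-0.72,0.26,0.05,0,0,0.45,0.75],
    [-0.7,0.31,0.05,0,0,0.4,0.75]
  ]
}}

```text
time: 6.3
tool_pos: [0.3774, -0.3717, 0.157]
tool_rot: [-0.001, 0.888, 0.46, -0.001]
contact_force: [0.3, -0.0, -0.3]
width: 0.0641
finger_force: 0.0
```

{"method": "play_rows", "body": {
  "deltas": [
    [0,0,0,0,0,0,0.75],
    [0,0,0,0,0,0,0.75]
  ]
}}

```text
time: 6.5
tool_pos: [0.3776, -0.3707, 0.1573]
tool_rot: [-0.001, 0.887, 0.461, -0.001]
contact_force: [-0.3, 0.6, 0.2]
width: 0.0643
finger_force: 0.0
```

```bash
python3 - <<'E'
from h import *
im=grab('wrist'); cv2.imwrite('pics/w3.png',im)
X,c=cloud(load('wrist'))
for nm,z0,z1 in(('base',.01,.021),('grip',.031,.041)):
    m=(abs(X[:,0]-.403)<.08)&(abs(X[:,1]+.339)<.08)&(X[:,2]>z0)&(X[:,2]<z1); P=X[m]
    r=cv2.minAreaRect((P[:,:2]*1000).astype(np.float32)); print(nm,m.sum(),r,np.percentile(P[:,2],[5,50,95]).round(4))
plan([.403,-.339,.16],55,2)
E
```

```text
base 3206 ((404.2528076171875, -339.65631103515625), (100.26081848144531, 52.12849426269531), 57.424278259277344) [0.0143 0.0156 0.0168]
grip 5437 ((404.30682373046875, -339.48931884765625), (85.5672836303711, 33.838600158691406), 57.34476852416992) [0.033  0.0355 0.0367]
t 6.55 pos [ 0.3782 -0.3699  0.1575] theta 54.98 tilt [-0.002  0.002 -1.   ] w 0.0642 F [ 0.2 -0.1 -0.4] q [ 0.22  0.53  0.62  1.96 -0.43  0.79  0.47]
chest pos [-0.3317 -0.3501  0.1575] turn total 0.02 wz/row -0.002
0.494 0.033 -0.031
  x 2
```

View pics/w3.png

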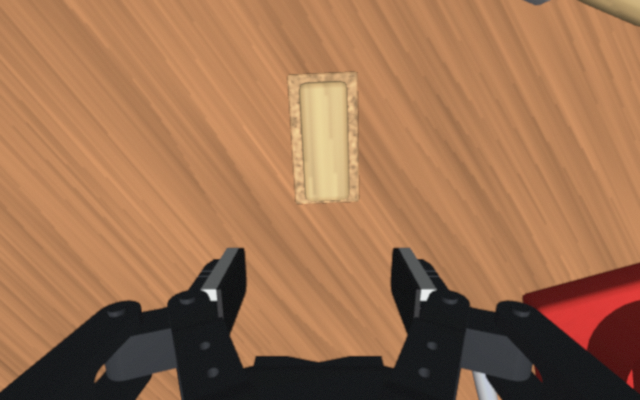

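{"method": "play_rows", "body": {
  "deltas": [
    [0.5,0.05,0,0,0,0,0.75],
    [0.5,0.05,0,0,0,-0.3,0.75],
    [0,0,0.8,0,0,0,0.75],
    [0,0,0.8,0,0,0,0.75],
    [0,0,0.8,0,0,0,0.75],
    [0,0,0.4,0,0,0,0.75],
    [0,0,0.18,0,0,0,0.75],
    [0,0,0,0,0,0,0.75]
  ]
}}

```text
time: 7.35
tool_pos: [0.405, -0.34, 0.0393]
tool_rot: [-0.0, 0.877, 0.48, -0.0]
contact_force: [-0.0, -0.1, 0.2]
width: 0.0641
finger_force: 0.0
```

{"method": "play_rows", "body": {
  "deltas": [
    [0,0,0,0,0,0,0],
    [0,0,0,0,0,0,0],
    [0,0,0,0,0,0,0],
    [0,0,0,0,0,0,0]
  ],
  "grip_force": 50
}}

```text
time: 7.75
tool_pos: [0.4059, -0.3411, 0.0409]
tool_rot: [0.001, 0.877, 0.48, 0.001]
contact_force: [-0.4, 1.0, 5.4]
width: 0.0326
finger_force: 50.2
```

{"method": "play_rows", "body": {
  "deltas": [
    [0,0,-0.5,0,0,0,0],
    [0,0,-0.9,0,0,0,0],
    [0,0,-0.9,0,0,0,0],
    [0,0,-0.9,0,0,0,0],
    [0,0,-0.5,0,0,0,0]
  ]
}}

```text
time: 8.25
tool_pos: [0.4059, -0.3414, 0.1909]
tool_rot: [0.002, 0.877, 0.48, 0.001]
contact_force: [0.4, -0.1, -0.5]
width: 0.0325
finger_force: 50.3
```

```bash
python3 - <<'E'
from h import *
plan(c2w([-.131,-.035,.19]),97.4,11)
E
```

```text
t 8.25 pos [ 0.4059 -0.3414  0.1909] theta 57.33 tilt [ 0.004 -0.002 -1.   ] w 0.0325 F [ 0.4 -0.1 -0.5] q [ 0.11  0.48  0.65  1.94 -0.38  0.85  0.4 ]
chest pos [-0.3005 -0.3254  0.1909] turn total 40.07 wz/row -0.455
0.753 -0.13 0.002
0.76 -0.082 0.002
0.763 -0.034 0.002
0.764 0.015 0.002
0.762 0.063 0.002
0.756 0.112 0.002
0.747 0.16 0.002
0.736 0.207 0.002
0.721 0.253 0.002
0.703 0.298 0.002
0.683 0.342 0.002
```

{"method": "play_rows", "body": {
  "deltas": [
    [0.75,-0.13,-0.05,0,0,-0.45,0],
    [0.76,-0.08,-0.05,0,0,-0.45,0],
    [0.76,-0.03,0,0,0,-0.45,0],
    [0.76,0.02,0,0,0,-0.45,0],
    [0.76,0.06,0,0,0,-0.45,0],
    [0.76,0.11,0,0,0,-0.46,0],
    [0.75,0.16,0,0,0,-0.46,0],
    [0.74,0.21,0,0,0,-0.46,0],
    [0.72,0.25,0,0,0,-0.46,0],
    [0.7,0.3,0,0,0,-0.46,0],
    [0.68,0.34,0,0,0,-0.46,0],
    [0,0,0,0,0,0,0]
  ]
}}

```text
time: 9.45
tool_pos: [0.538, -0.0262, 0.1921]
tool_rot: [-0.0, 0.657, 0.754, 0.002]
contact_force: [0.3, 0.9, -1.2]
width: 0.0326
finger_force: 50.2
```

```bash
python3 - <<'E'
from h import *
plan(c2w([-.131,-.035,.052]),97.4,5)
E
```

```text
t 9.45 pos [ 0.538  -0.0262  0.1921] theta 97.9 tilt [ 0.002  0.003 -1.   ] w 0.0326 F [ 0.3  0.9 -1.2] q [-0.37  0.45  0.43  1.91 -0.25  0.84  0.33]
chest pos [-0.1289 -0.0298  0.1921] turn total -0.5 wz/row 0.013
-0.026 -0.011 0.7
-0.026 -0.011 0.7
-0.026 -0.01 0.7
-0.026 -0.01 0.7
-0.026 -0.01 0.7
```

{"method": "play_rows", "body": {
  "deltas": [
    [-0.13,-0.05,0.5,0,0,0.06,0],
    [0,0,0.8,0,0,0,0],
    [0,0,0.8,0,0,0,0],
    [0,0,0.7,0,0,0,0],
    [0,0,0.45,0,0,0,0],
    [0,0,0.15,0,0,0,0],
    [0,0,0,0,0,0,0]
  ]
}}

```text
time: 10.15
tool_pos: [0.5347, -0.0372, 0.0555]
tool_rot: [-0.0, 0.663, 0.748, -0.0]
contact_force: [1.0, -0.1, -0.5]
width: 0.0324
finger_force: 50.2
```

{"method": "play_rows", "body": {
  "deltas": [
    [0.2,0,0,0,0,-0.06,0],
    [0,0,0,0,0,0,0],
    [0,0,0.08,0,0,0,0],
    [0,0,0,0,0,0,0]
  ]
}}

```text
time: 10.55
tool_pos: [0.5341, -0.0286, 0.0525]
tool_rot: [0.0, 0.66, 0.752, 0.0]
contact_force: [-0.8, 0.5, -1.0]
width: 0.0326
finger_force: 50.2
```

```bash
python3 - <<'E'
from h import *
plan(c2w([-.131,-.032,.052]),97.4,1)
im=grab('wrist'); grab('side')
cv2.imwrite('pics/w4.png',im)
E
```

```text
t 10.55 pos [ 0.5341 -0.0286  0.0525] theta 97.45 tilt [ 0.  0. -1.] w 0.0326 F [-0.8  0.5 -1. ] q [-0.27  0.67  0.32  1.97 -0.38  0.56  0.43]
chest pos [-0.1331 -0.0317  0.0525] turn total -0.05 wz/row 0.007
-0.007 0.052 0.012
  x 1
```

View pics/w4.png

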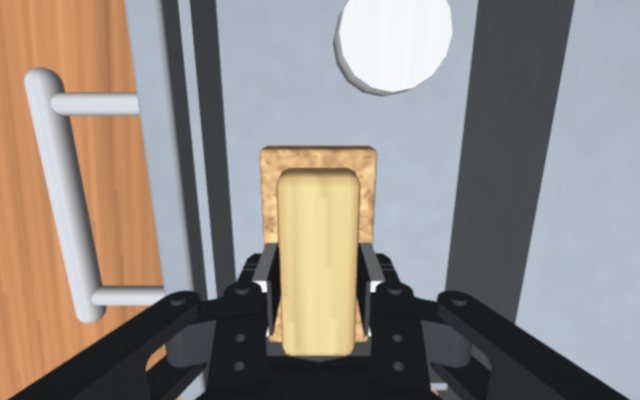

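{"method": "play_rows", "body": {
  "deltas": [
    [0,0,0.06,0,0,0,0],
    [0,0,0,0,0,0,0],
    [0,0,0,0,0,0,0.55],
    [0,0,0,0,0,0,0.55],
    [0,0,0,0,0,0,0.55],
    [0,0,-0.3,0,0,0,0.55],
    [0,0,-0.8,0,0,0,0.55],
    [0,0,-0.8,0,0,0,0.55],
    [0,0,-0.5,0,0,0,0.3],
    [0,0,0,0,0,0,0.3]
  ]
}}

```text
time: 11.65
tool_pos: [0.5368, -0.0289, 0.1495]
tool_rot: [0.003, 0.66, 0.751, 0.003]
contact_force: [-0.4, -0.3, 0.3]
width: 0.0259
finger_force: 0.0
```

```bash
python3 - <<'E'
from h import *
im=grab('wrist'); X,c=cloud(load('wrist'));P=w2c(X)
def sel(x0,x1,y0,y1,z0,z1): return P[np.all((P>[x0,y0,z0])&(P<[x1,y1,z1]),axis=1)]
h=sel(-.18,-.09,-.09,.03,.04,.052); r=cv2.minAreaRect((h[:,:2]*1000).astype(np.float32)); print(r,np.percentile(h[:,2],[5,50,95]).round(4))
h=sel(-.25,-.215,-.04,.04,.045,.06); print('bar',len(h),np.percentile(h[:,0],[3,50,97]).round(4))
plan(c2w([-.231,0,.135]),97.4,4)
E
```

```text
((-144.93067932128906, -30.128250122070312), (70.12627410888672, 119.74793243408203), 0.012538086622953415) [0.0422 0.0453 0.0466]
bar 2446 [-0.232  -0.2254 -0.2173]
t 11.7 pos [ 0.5356 -0.0287  0.1477] theta 97.44 tilt [ 0.004  0.    -1.   ] w 0.0255 F [ 0.5 -0.5 -0.8] q [-0.35  0.51  0.41  1.94 -0.29  0.74  0.36]
chest pos [-0.1316 -0.032   0.1477] turn total -0.04 wz/row 0.001
0.201 -0.621 0.08
  x 4
```

{"method": "play_rows", "body": {
  "deltas": [
    [0.2,-0.62,0.1,0,0,0,0.3],
    [0.2,-0.62,0.1,0,0,0,0.3],
    [0.2,-0.61,0.1,0,0,0,0.3],
    [0.2,-0.61,0.1,0,0,0,0.3],
    [0,0,0,0,0,0,0.3],
    [0,0,0,0,0,0,0.3]
  ]
}}

```text
time: 12.3
tool_pos: [0.4321, -0.0097, 0.1296]
tool_rot: [-0.0, 0.66, 0.752, -0.0]
contact_force: [0.0, 0.2, 0.2]
width: 0.0253
finger_force: 0.0
```

```bash
python3 - <<'E'
from h import *
im=grab('wrist'); X,c=cloud(load('wrist'));P=w2c(X)
def sel(x0,x1,y0,y1,z0,z1): return P[np.all((P>[x0,y0,z0])&(P<[x1,y1,z1]),axis=1)]
h=sel(-.25,-.21,-.03,.03,.045,.06); print('bar',len(h),np.percentile(h[:,0],[3,50,97]).round(4))
plan(c2w([-.230,0,.052]),97.4,1)
E
```

```text
bar 1603 [-0.233  -0.2281 -0.2228]
t 12.35 pos [ 0.4331 -0.0098  0.1298] theta 97.44 tilt [ 0.001 -0.    -1.   ] w 0.0257 F [ 0.  -1.   0.4] q [-0.42  0.4   0.41  2.2  -0.28  0.59  0.32]
chest pos [-0.2309 -0.      0.1298] turn total -0.04 wz/row 0.006
0.001 0.022 1.945
  x 1
```

{"method": "play_rows", "body": {
  "deltas": [
    [0,0.06,0.6,0,0,0,0.3],
    [0,0,0.7,0,0,0,0.3],
    [0,0,0.5,0,0,0,0.3],
    [0,0,0.17,0,0,0,0.3],
    [0,0,0,0,0,0,0],
    [0,0,0,0,0,0,0],
    [0,0,0,0,0,0,0]
  ],
  "grip_force": 40
}}

```text
time: 13.05
tool_pos: [0.4344, -0.0099, 0.051]
tool_rot: [0.0, 0.66, 0.751, -0.0]
contact_force: [2.6, -1.6, -19.9]
width: 0.0092
finger_force: 38.7
```

{"method": "play_rows", "body": {
  "deltas": [
    [0,0.15,0,0,0,0,0],
    [0,0.3,0,0,0,0,0],
    [0,0.4,0,0,0,0,0],
    [0,0.4,0,0,0,0,0],
    [0,0.4,0,0,0,0,0],
    [0,0.4,0,0,0,0,0],
    [0,0.3,0,0,0,0,0],
    [0,0.15,0,0,0,0,0],
    [0,0.1,0,0,0,0,0],
    [0,0,0,0,0,0,0]
  ]
}}

```text
time: 14.05
tool_pos: [0.5383, 0.0037, 0.051]
tool_rot: [0.0, 0.66, 0.751, 0.0]
contact_force: [1.7, -4.3, -16.9]
width: 0.0096
finger_force: 39.4
```

{"method": "play_rows", "body": {
  "deltas": [
    [0,0.1,0,0,0,0,0],
    [0,0.1,0,0,0,0,0],
    [0,0,0,0,0,0,0],
    [0,0,0,0,0,0,0]
  ]
}}

```text
time: 14.45
tool_pos: [0.5385, 0.0037, 0.0508]
tool_rot: [-0.005, 0.66, 0.751, -0.004]
contact_force: [-19.1, -6.2, 8.7]
width: 0.0094
finger_force: 42.1
```

{"method": "play_rows", "body": {
  "deltas": [
    [0,-0.18,0,0,0,0,0],
    [0,0,0,0,0,0,0.3],
    [0,0,0,0,0,0,0.3],
    [0,0,0,0,0,0,0.3],
    [0,0,-0.4,0,0,0,0.3],
    [0,0,-0.8,0,0,0,0.3],
    [0,0,-0.8,0,0,0,0.5],
    [0,0,-0.8,0,0,0,0.6],
    [0,0,0,0,0,0,0.6]
  ]
}}

```text
time: 15.35
tool_pos: [0.5436, 0.0054, 0.169]
tool_rot: [0.004, 0.659, 0.752, 0.005]
contact_force: [0.3, -0.6, -0.5]
width: 0.0514
finger_force: 0.0
```

```bash
python3 - <<'E'
from h import *
grab('side'); X,c=cloud(load('side'));P=w2c(X)
def sel(x0,x1,y0,y1,z0,z1): return P[np.all((P>[x0,y0,z0])&(P<[x1,y1,z1]),axis=1)]
h=sel(-.16,-.115,-.03,.03,.045,.06); print('bar',len(h),np.percentile(h[:,0],[3,50,97]).round(4))
plan([.401,.30,.16],90.8,10)
E
```

```text
bar 60 [-0.1374 -0.1337 -0.1285]
t 15.4 pos [0.5422 0.0055 0.1669] theta 97.5 tilt [ 0.009  0.003 -1.   ] w 0.0511 F [ 0.1 -0.3 -0.6] q [-0.42  0.49  0.43  1.92 -0.28  0.78  0.29]
chest pos [-0.1207  0.001   0.1669] turn total -6.7 wz/row 0.084
0.776 -0.254 0.017
0.773 -0.263 0.017
0.77 -0.272 0.017
0.767 -0.281 0.017
0.763 -0.29 0.017
0.76 -0.299 0.017
0.756 -0.308 0.017
0.753 -0.316 0.017
0.749 -0.325 0.017
0.745 -0.334 0.017
```

{"method": "play_rows", "body": {
  "deltas": [
    [0.77,-0.27,0.02,0,0,0.08,0.6],
    [0.77,-0.27,0.02,0,0,0.08,0.6],
    [0.77,-0.28,0.02,0,0,0.08,0.6],
    [0.77,-0.28,0.02,0,0,0.08,0.6],
    [0.76,-0.29,0.02,0,0,0.08,0.6],
    [0.76,-0.3,0.02,0,0,0.08,0.6],
    [0.76,-0.31,0.02,0,0,0.08,0.6],
    [0.75,-0.32,0.02,0,0,0.08,0.6],
    [0.75,-0.32,0.02,0,0,0.1,0.6],
    [0.75,-0.33,0.02,0,0,0.1,0.6],
    [0,0,0,0,0,0,0.6],
    [0,0,0,0,0,0,0.6]
  ]
}}

```text
time: 16.6
tool_pos: [0.3958, 0.2995, 0.1551]
tool_rot: [-0.0, 0.702, 0.712, 0.0]
contact_force: [0.2, -0.8, -0.3]
width: 0.0512
finger_force: 0.0
```

```bash
python3 - <<'E'
from h import *
im=grab('wrist'); cv2.imwrite('pics/w5.png',im)
X,c=cloud(load('wrist'))
m=(abs(X[:,0]-.40)<.04)&(abs(X[:,1]-.345)<.1)&(X[:,2]>.007)&(X[:,2]<.025); P=X[m]
print(m.sum(),np.percentile(P[:,1],[.5,99.5]).round(4),P[:,2].max())
for y in np.arange(.265,.43,.02):
    q=P[abs(P[:,1]-y)<.004]
    if len(q): print(y.round(3),np.percentile(q[:,0],[2,98]).round(4),np.median(q[:,2]).round(4))
plan([.401,.353,.16],90.8,1)
E
```

```text
6585 [0.2705 0.4256] 0.024001064766641433
0.265 [0.4024 0.4089] 0.0113
0.285 [0.3937 0.4127] 0.0135
0.305 [0.3927 0.4121] 0.0134
0.325 [0.3924 0.4115] 0.0136
0.345 [0.3915 0.4109] 0.0135
0.365 [0.3905 0.4103] 0.0135
0.385 [0.3808 0.4183] 0.016
0.405 [0.3794 0.4183] 0.0152
0.425 [0.3786 0.4149] 0.0152
t 16.65 pos [0.3963 0.2983 0.1552] theta 90.74 tilt [ 0.  0. -1.] w 0.0513 F [-0.5 -0.4 -0.2] q [-1.08  0.44  0.42  2.04 -0.27  0.72 -0.47]
chest pos [-0.2276  0.3102  0.1552] turn total 0.06 wz/row -0.008
1.366 0.134 -0.121
  x 1
```

View pics/w5.png

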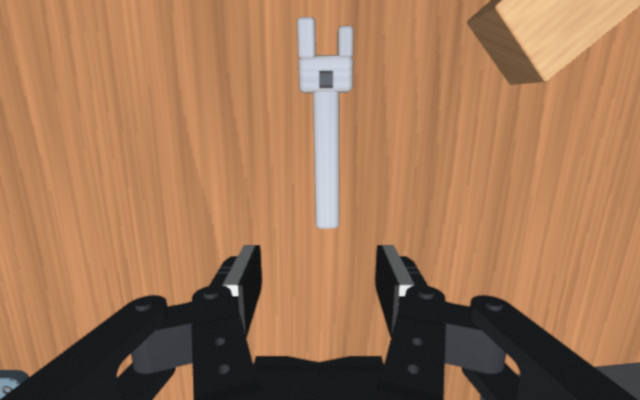

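{"method": "play_rows", "body": {
  "deltas": [
    [0.7,0.07,0.4,0,0,-0.15,0.5],
    [0.69,0.06,0.6,0,0,0,0.5],
    [0,0,0.8,0,0,0,0.5],
    [0,0,0.8,0,0,0,0.5],
    [0,0,0.4,0,0,0,0.5],
    [0,0,0.18,0,0,0,0.5],
    [0,0,0,0,0,0,0.5]
  ]
}}

```text
time: 17.35
tool_pos: [0.4005, 0.3532, 0.0278]
tool_rot: [0.0, 0.696, 0.718, -0.0]
contact_force: [-0.0, -0.3, 0.0]
width: 0.0428
finger_force: 0.0
```

{"method": "play_rows", "body": {
  "deltas": [
    [0,0,0,0,0,0,0],
    [0,0,0,0,0,0,0],
    [0,0,0,0,0,0,0],
    [0,0,0,0,0,0,0]
  ],
  "grip_force": 60
}}

```text
time: 17.75
tool_pos: [0.401, 0.3545, 0.0295]
tool_rot: [0.0, 0.695, 0.719, 0.001]
contact_force: [-0.2, -1.2, 5.7]
width: 0.0173
finger_force: 58.7
```

{"method": "play_rows", "body": {
  "deltas": [
    [0,0,-0.5,0,0,0,0],
    [0,0,-0.9,0,0,0,0],
    [0,0,-0.9,0,0,0,0],
    [0,0,-0.9,0,0,0,0],
    [0,0,-0.9,0,0,0,0],
    [0,0,-0.4,0,0,0,0]
  ]
}}

```text
time: 18.35
tool_pos: [0.401, 0.3548, 0.2117]
tool_rot: [-0.0, 0.695, 0.719, 0.003]
contact_force: [-0.5, 0.3, -3.3]
width: 0.017
finger_force: 59.4
```

```bash
python3 - <<'E'
from h import *
plan(c2w([-.20,.003,.21]),97.4,11)
E
```

```text
t 18.35 pos [0.401  0.3548 0.2117] theta 91.9 tilt [ 0.003  0.004 -1.   ] w 0.017 F [-0.5  0.3 -3.3] q [-1.17  0.41  0.46  1.9  -0.23  0.87 -0.56]
chest pos [-0.2157  0.3656  0.2117] turn total 5.5 wz/row -0.062
-0.817 0.114 0.004
-0.818 0.107 0.004
-0.819 0.1 0.004
-0.82 0.093 0.004
-0.82 0.086 0.004
-0.821 0.079 0.004
-0.822 0.072 0.004
-0.822 0.064 0.004
-0.823 0.057 0.004
-0.823 0.05 0.004
-0.824 0.043 0.004
```

{"method": "play_rows", "body": {
  "deltas": [
    [-0.8,0.11,0,0,0,-0.06,0],
    [-0.82,0.11,0,0,0,-0.06,0],
    [-0.82,0.1,0,0,0,-0.06,0],
    [-0.82,0.09,0,0,0,-0.06,0],
    [-0.82,0.09,0,0,0,-0.06,0],
    [-0.82,0.08,0,0,0,-0.06,0],
    [-0.82,0.07,0,0,0,-0.06,0],
    [-0.82,0.06,0,0,0,-0.06,0],
    [-0.82,0.06,0,0,0,-0.07,0],
    [-0.82,0.05,0,0,0,-0.07,0],
    [-0.82,0.04,0,0,0,-0.07,0],
    [0,0,0,0,0,0,0]
  ]
}}

```text
time: 19.55
tool_pos: [0.4617, -0.0074, 0.2087]
tool_rot: [0.001, 0.662, 0.749, -0.0]
contact_force: [0.4, -0.5, -3.2]
width: 0.0171
finger_force: 59.4
```

```bash
python3 - <<'E'
from h import *
plan(c2w([-.034,.003,.20]),97.4,6)
E
```

```text
t 19.55 pos [ 0.4617 -0.0074  0.2087] theta 97.04 tilt [ 0.002 -0.002 -1.   ] w 0.0171 F [ 0.4 -0.5 -3.2] q [-0.56  0.31  0.57  2.09 -0.22  0.81  0.27]
chest pos [-0.2022 -0.0014  0.2087] turn total 0.36 wz/row -0.008
0.023 0.701 0.036
  x 6
```

{"method": "play_rows", "body": {
  "deltas": [
    [0.02,0.5,0,0,0,-0.05,0],
    [0.02,0.7,0,0,0,0,0],
    [0.02,0.8,0,0,0,0,0],
    [0.02,0.8,0,0,0,0,0],
    [0.02,0.8,0,0,0,0,0],
    [0,0.6,0,0,0,0,0],
    [0,0,0,0,0,0,0],
    [0,0,0,0,0,0,0]
  ]
}}

```text
time: 20.35
tool_pos: [0.6268, 0.0246, 0.2077]
tool_rot: [-0.0, 0.657, 0.754, -0.0]
contact_force: [-0.4, 0.3, -3.2]
width: 0.0172
finger_force: 59.5
```

```bash
python3 - <<'E'
from h import *
plan(c2w([-.034,.003,.094]),97.4,1)
X,c=(grab('wrist'),cloud(load('wrist')))[1]; P=w2c(X)
im=load('wrist')['p']; cv2.imwrite('pics/w6.png',im)
def sel(x0,x1,y0,y1,z0,z1): return P[np.all((P>[x0,y0,z0])&(P<[x1,y1,z1]),axis=1)]
s=sel(0,.075,-.08,.09,.078,.089); print('stone',np.percentile(s[:,0],[2,98]).round(4),np.percentile(s[:,1],[2,98]).round(4))
s=sel(-.09,-.06,0,.09,.09,.098); print('front rim',len(s),np.percentile(s[:,0],[2,50,98]).round(4))
E
```

```text
t 20.35 pos [0.6268 0.0246 0.2077] theta 97.86 tilt [-0.001 -0.    -1.   ] w 0.0172 F [-0.4  0.3 -3.2] q [-0.47  0.59  0.51  1.66 -0.34  0.98  0.3 ]
chest pos [-0.0343  0.0091  0.2077] turn total -0.46 wz/row 0.058
-0.153 0.006 2.842
  x 1
stone [0.024  0.0663] [-0.0673  0.0533]
front rim 861 [-0.0781 -0.0759 -0.074 ]
```

View pics/w6.png

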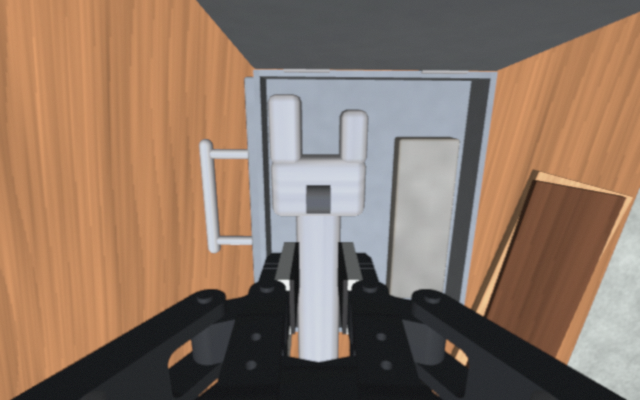

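{"method": "play_rows", "body": {
  "deltas": [
    [-0.08,0,0.4,0,0,0.05,0],
    [0,0,0.7,0,0,0,0],
    [0,0,0.7,0,0,0,0],
    [0,0,0.5,0,0,0,0],
    [0,0,0.3,0,0,0,0],
    [0,0,0.15,0,0,0,0],
    [0,0,0,0,0,0,0],
    [0,0,0,0,0,0,0]
  ]
}}

```text
time: 21.2
tool_pos: [0.6285, 0.0209, 0.0988]
tool_rot: [0.001, 0.66, 0.751, 0.0]
contact_force: [-0.7, 0.1, -2.8]
width: 0.0175
finger_force: 59.5
```

```bash
python3 - <<'E'
from h import *
plan(c2w([-.034,.006,.094]),97.4,1)
E
```

```text
t 21.2 pos [0.6285 0.0209 0.0988] theta 97.42 tilt [ 0.001  0.    -1.   ] w 0.0175 F [-0.7  0.1 -2.8] q [-0.41  0.73  0.44  1.72 -0.42  0.79  0.36]
chest pos [-0.0331  0.0052  0.0988] turn total -0.02 wz/row 0.003
0.021 -0.022 0.119
  x 1
```

{"method": "play_rows", "body": {
  "deltas": [
    [0,0,0.07,0,0,0,0],
    [0,0,0.05,0,0,0,0],
    [0,0,0.02,0,0,0,0],
    [0,0,0,0,0,0,0]
  ]
}}

```text
time: 21.6
tool_pos: [0.6284, 0.021, 0.0936]
tool_rot: [0.0, 0.66, 0.751, 0.001]
contact_force: [-2.5, 0.5, 4.5]
width: 0.0173
finger_force: 60.6
```

{"method": "play_rows", "body": {
  "deltas": [
    [0,0,0,0,0,0,0.38],
    [0,0,0,0,0,0,0.38],
    [0,0,0,0,0,0,0.38],
    [0,0,0,0,0,0,0.38],
    [0,0,-0.3,0,0,0,0.38],
    [0,0,-0.8,0,0,0,0.38],
    [0,0,-0.9,0,0,0,0.38],
    [0,0,-0.9,0,0,0,0.38],
    [0,0,0,0,0,0,0.2],
    [0,0,0,0,0,0,0.0]
  ]
}}

```text
time: 22.6
tool_pos: [0.6285, 0.021, 0.2099]
tool_rot: [0.001, 0.66, 0.751, 0.001]
contact_force: [-0.5, -0.3, 0.0]
width: 0.0039
finger_force: 0.0
```

```bash
python3 - <<'E'
from h import *
grab('wrist'); X,c=cloud(load('wrist')); P=w2c(X)
def sel(x0,x1,y0,y1,z0,z1): return P[np.all((P>[x0,y0,z0])&(P<[x1,y1,z1]),axis=1)]
for y in(-.02,.0,.02,.04,.06):
  s=sel(-.07,.01,y-.004,y+.004,.071,.095); print(y,len(s),np.percentile(s[:,0],[3,97]).round(4) if len(s) else '',np.percentile(s[:,2],[5,50,95]).round(4) if len(s) else '')
s=sel(-.07,.01,-.09,.096,.073,.095);print(np.percentile(s[:,1],[.5,99.5]))
L=sel(-.07,.07,.09,.2,.11,.285); g=np.polyfit(L[:,2],L[:,1],1); print('lid dy/dz',len(L),g)
plan(c2w([-.20,0,.40]),97.4,6)
E
```

```text
-0.02 233 [-0.043  -0.0237] [0.0747 0.0775 0.0784]
0.0 244 [-0.0428 -0.0239] [0.0754 0.0775 0.0786]
0.02 254 [-0.0426 -0.0241] [0.0753 0.0774 0.0785]
0.04 589 [-0.052  -0.0147] [0.0782 0.0799 0.0862]
0.06 381 [-0.0524 -0.0144] [0.0771 0.0795 0.0808]
[-0.07652638  0.09595777]
lid dy/dz 17816 [0.11993492 0.08847591]
t 22.65 pos [0.6276 0.0212 0.2085] theta 97.44 tilt [-0.  0. -1.] w 0.0001 F [-0.9  0.3 -0.1] q [-0.46  0.59  0.52  1.66 -0.34  0.98  0.3 ]
chest pos [-0.0339  0.0056  0.2085] turn total -0.04 wz/row 0.001
-0.023 -0.692 -0.798
  x 6
```

{"method": "play_rows", "body": {
  "deltas": [
    [0,0,-0.6,0,0,0,0],
    [0,0,-0.8,0,0,0,0],
    [0,0,-0.8,0,0,0,0],
    [0,0,-0.8,0,0,0,0],
    [0,0,-0.7,0,0,0,0],
    [0,0,0,0,0,0,0]
  ]
}}

```text
time: 23.25
tool_pos: [0.6293, 0.0207, 0.3593]
tool_rot: [0.002, 0.66, 0.751, 0.002]
contact_force: [-0.1, -0.6, 1.0]
width: -0.0002
finger_force: 0.0
```

{"method": "play_rows", "body": {
  "deltas": [
    [0.5,0,0,0,0,0,0],
    [0.8,0,0,0,0,0,0],
    [0.8,0,0,0,0,0,0],
    [0.8,0,0,0,0,0,0],
    [0.8,0,0,0,0,0,0],
    [0.5,0,0,0,0,0,0],
    [0,0,0,0,0,0,0]
  ]
}}

```text
time: 23.95
tool_pos: [0.6044, 0.192, 0.3538]
tool_rot: [-0.002, 0.657, 0.753, -0.001]
contact_force: [-0.5, 1.2, -0.5]
width: -0.0003
finger_force: 0.0
```

```bash
python3 - <<'E'
from h import *
plan(c2w([-.03,.172,.27]),97.4,3)
E
```

```text
t 23.95 pos [0.6044 0.192  0.3538] theta 97.78 tilt [-0.004  0.    -1.   ] w -0.0003 F [-0.5  1.2 -0.5] q [-0.75  0.46  0.54  1.48 -0.24  1.27 -0.04]
chest pos [-0.035   0.178   0.3538] turn total -0.38 wz/row 0.016
-0.05 0.041 0.698
  x 3
```

```bash
python3 - <<'E'
import numpy as np
ph=np.radians(np.r_[90:-.1:-5]); r=.155;t=.006
y=.0965-r*np.cos(ph)+t*np.sin(ph)+.011; z=.0945+r*np.sin(ph)+t*np.cos(ph)+.020
print(y[0],z[0]); print(np.c_[np.degrees(ph[1:]),np.diff(y)/.04,-np.diff(z)/.04].round(2).tolist()); print(y[-1],z[-1])
E
```

```text
0.11349999999999999 0.2695
[[85.0, -0.34, 0.0], [80.0, -0.34, 0.03], [75.0, -0.33, 0.06], [70.0, -0.33, 0.09], [65.0, -0.32, 0.12], [60.0, -0.31, 0.14], [55.0, -0.29, 0.17], [50.0, -0.28, 0.2], [45.0, -0.26, 0.22], [40.0, -0.24, 0.24], [35.0, -0.22, 0.26], [30.0, -0.19, 0.28], [25.0, -0.17, 0.29], [20.0, -0.14, 0.31], [15.0, -0.11, 0.32], [10.0, -0.09, 0.33], [5.0, -0.06, 0.33], [0.0, -0.03, 0.34]]
-0.0475 0.12050000000000001
```

{"method": "play_rows", "body": {
  "deltas": [
    [-0.05,0.1,0.7,0,0,0.05,0],
    [0,0,0.8,0,0,0,0],
    [0,0,0.6,0,0,0,0],
    [-0.3,0,0,0,0,0,0],
    [-0.4,0,0,0,0,0,0],
    [0,0,0,0,0,0,0]
  ]
}}

```text
time: 24.55
tool_pos: [0.6151, 0.1535, 0.2739]
tool_rot: [0.001, 0.664, 0.747, 0.0]
contact_force: [0.4, -0.3, 0.6]
width: 0.0002
finger_force: 0.0
```

{"method": "play_rows", "body": {
  "deltas": [
    [-0.2,0,0.05,0,0,0,0],
    [-0.2,0,0.05,0,0,0,0],
    [-0.2,0,0,0,0,0,0],
    [0,0,0,0,0,0,0]
  ]
}}

```text
time: 24.95
tool_pos: [0.617, 0.1328, 0.2687]
tool_rot: [0.0, 0.663, 0.749, -0.0]
contact_force: [-0.2, -0.1, -0.0]
width: -0.0003
finger_force: 0.0
```

```bash
python3 - <<'E'
from h import *
plan(c2w([-.03,.1135,.2695]),97.4,1)
E
```

```text
t 24.95 pos [0.617  0.1328 0.2687] theta 96.93 tilt [ 0.001 -0.001 -1.   ] w -0.0003 F [-0.2 -0.1 -0. ] q [-0.65  0.53  0.53  1.6  -0.29  1.09  0.07]
chest pos [-0.0301  0.1176  0.2687] turn total 0.47 wz/row -0.058
-0.103 0.002 -0.021
  x 1
```

```bash
python3 - <<'E'
from h import *
im=grab('side'); cv2.imwrite('pics/s2.png',cv2.resize(im[80:280,260:460],(600,600)))
X,c=cloud(load('side')); P=w2c(X)
for z in(.12,.15,.18,.21,.24,.27): 
    s=P[(abs(P[:,2]-z)<.005)&(abs(P[:,0])<.075)&(P[:,1]>.0)&(P[:,1]<.2)]; print(z,len(s),np.percentile(s[:,1],[5,50,95]).round(4) if len(s) else '')
E
```

```text
0.12 94 [0.0979 0.1009 0.1048]
0.15 92 [0.0974 0.1009 0.1049]
0.18 92 [0.0975 0.1006 0.1037]
0.21 101 [0.0967 0.0999 0.1039]
0.24 106 [0.0967 0.1003 0.104 ]
0.27 100 [0.0975 0.1003 0.1034]
```

View pics/s2.png

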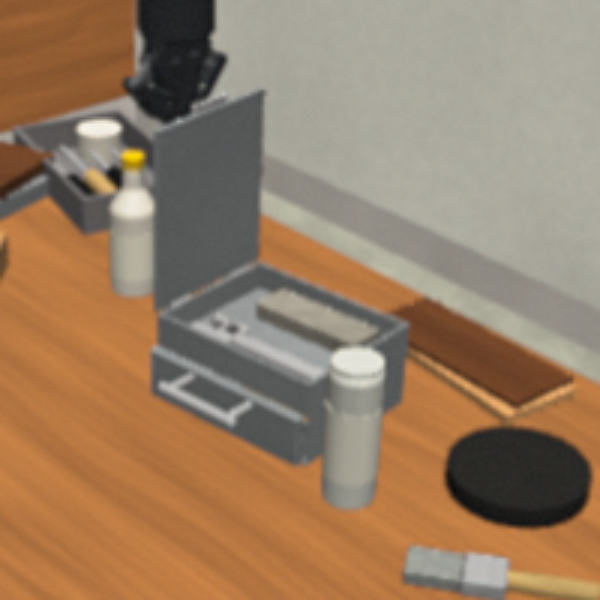

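{"method": "play_rows", "body": {
  "deltas": [
    [-0.3,0,0,0,0,-0.05,0],
    [-0.34,0,0,0,0,0,0],
    [-0.34,0,0.03,0,0,0,0],
    [-0.33,0,0.06,0,0,0,0],
    [-0.33,0,0.09,0,0,0,0],
    [-0.32,0,0.12,0,0,0,0],
    [-0.31,0,0.14,0,0,0,0],
    [-0.29,0,0.17,0,0,0,0],
    [-0.28,0,0.2,0,0,0,0]
  ]
}}

```text
time: 25.9
tool_pos: [0.6315, 0.0207, 0.2353]
tool_rot: [0.0, 0.66, 0.751, -0.0]
contact_force: [0.6, 1.5, 1.1]
width: 0.0003
finger_force: 0.8
```

```bash
python3 - <<'E'
from h import *
plan(c2w([-.03,.0124,.24]),97.4,1)
E
```

```text
t 25.9 pos [0.6315 0.0207 0.2353] theta 97.42 tilt [ 0. -0. -1.] w 0.0003 F [0.6 1.5 1.1] q [-0.46  0.56  0.52  1.63 -0.32  1.03  0.28]
chest pos [-0.0302  0.0046  0.2353] turn total -0.02 wz/row 0.003
0.195 0.004 -0.116
  x 1
```

{"method": "play_rows", "body": {
  "deltas": [
    [-0.2,0,0.22,0,0,0,0],
    [-0.22,0,0.24,0,0,0,0],
    [-0.2,0,0.26,0,0,0,0],
    [-0.18,0,0.28,0,0,0,0],
    [-0.15,0,0.29,0,0,0,0],
    [-0.13,0,0.31,0,0,0,0],
    [-0.1,0,0.32,0,0,0,0],
    [-0.08,0,0.33,0,0,0,0],
    [-0.05,0,0.3,0,0,0,0],
    [0,0,0,0,0,0,0]
  ]
}}

```text
time: 26.9
tool_pos: [0.6366, -0.03, 0.1315]
tool_rot: [-0.001, 0.66, 0.751, -0.001]
contact_force: [-0.7, 0.2, 0.1]
width: 0.0
finger_force: 0.0
```

Lid nearly down; press on slowly until the force rises.

{"method": "play_rows", "body": {
  "deltas": [
    [0,0,0.1,0,0,0,0],
    [0,0,0.1,0,0,0,0],
    [0,0,0.08,0,0,0,0],
    [0,0,0,0,0,0,0]
  ]
}}

```text
time: 27.3
tool_pos: [0.6381, -0.0298, 0.1225]
tool_rot: [-0.0, 0.66, 0.752, 0.0]
contact_force: [-0.2, -1.0, 0.6]
width: -0.0003
finger_force: 0.0
```

{"method": "play_rows", "body": {
  "deltas": [
    [0,0,0.06,0,0,0,0],
    [0,0,0.06,0,0,0,0],
    [0,0,0.05,0,0,0,0],
    [0,0,0,0,0,0,0]
  ]
}}

```text
time: 27.7
tool_pos: [0.6385, -0.03, 0.1194]
tool_rot: [-0.0, 0.66, 0.751, 0.001]
contact_force: [-9.7, 1.9, 28.5]
width: -0.0002
finger_force: 14.2
```

{"method": "play_rows", "body": {
  "deltas": [
    [0,0,-0.3,0,0,0,0],
    [0,0,-0.8,0,0,0,0],
    [0,0,-0.8,0,0,0,0],
    [0,0,-0.8,0,0,0,0],
    [0,-0.8,-0.5,0,0,0,0],
    [0,-0.8,-0.3,0,0,0,0],
    [0,-0.8,0,0,0,0,0],
    [0,0,0,0,0,0,0],
    [0,0,0,0,0,0,0]
  ]
}}

```text
time: 28.6
tool_pos: [0.5429, -0.0423, 0.2563]
tool_rot: [0.0, 0.66, 0.751, 0.001]
contact_force: [0.3, 0.3, 0.7]
width: -0.0002
finger_force: 0.0
```

```bash
python3 - <<'E'
from h import *
for n in('scene','side'):
    grab(n); X,c=cloud(load(n)); P=w2c(X)
    def sel(x0,x1,y0,y1,z0,z1): return P[np.all((P>[x0,y0,z0])&(P<[x1,y1,z1]),axis=1)]
    s=sel(-.06,.07,-.095,.09,.08,.13); print(n,len(s),np.polyfit(s[:,1],s[:,2],1).round(4),np.median(s[:,2]).round(4))
    h=sel(-.16,-.11,-.03,.03,.045,.06); print('bar',len(h),np.percentile(h[:,0],[3,50,97]).round(4) if len(h) else '')
s=observe(); print(s['time'],s['contact_force'],s['tool_pos'])
E
```

```text
scene 2372 [0.0011 0.1021] 0.1021
bar 0 
side 1237 [0.002  0.1006] 0.1006
bar 63 [-0.1387 -0.1331 -0.1276]
28.7 [ 1.02312306 -0.43790833 -0.76153507] [ 0.54389054 -0.04205652  0.25600806]
```

Lid is flat at z ≈ 0.101 m (shut), and the drawer bar is unchanged at home.

```bash
python3 -c "
from bench import *
print(sign_off())"
```

```text
the job is handed in; nothing more can be done
None
```

The job is handed in at about 29 s of the 72 s allowed: by my measurements the drawer is home with the sanding block flat beside the tin, and the lid is shut over the wrench and oilstone. I saw no sign that anything else moved, but the sign-off returned no verdict.

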